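Hold the weight drawer's dust cover open

TASK

I need both hands to take the brass weights out of their drawer with the tweezers. Pull the weight drawer of the small grey cabinet out to its stop, then lift the drawer's hinged dust cover to 60 degrees and finish holding it there, without letting it knock back against the cabinet: do not let go, it falls shut by itself. Keep the drawer fully out and the weights standing in their holes, and leave the other things on the bench alone.

Things in the scene. Friction and masses are not known exactly. Their poses are not given: they have to be found in the camera images.
- cabinet: fixed bench cabinet of grey steel with one drawer: 190 mm deep (its x), 172 wide (y), 112 high. Origin: centre of its underside. Its x points to its back; the drawer slides out along its -x. The drawer front is a panel 10 mm thick, outer face at x = -105 mm when shut, 170 mm wide, from z = 7 to 108 mm.
- weight_drawer (a joint): how far the drawer is pulled out, in m: 0 shut, 0.150 at its stop. Stiff runners (about 4 N to move it); it stays where it is left.
- dust_cover (a joint): opening angle of the drawer's dust cover, in rad: 0 shut, 1.05 = 60 degrees, 1.45 knocking back against the cabinet. It turns freely about a hinge along the cabinet's y at the drawer's rear; the free edge, toward the drawer front, swings up and back toward the cabinet. It falls shut from any angle. With the drawer only partly out, the cabinet's top edge stops it from opening far.
- drawer_handle (a point): middle of the drawer's bow handle: a level round steel bar 9 mm thick, 80 mm long, along the cabinet's y, 38 mm in front of the drawer front and 74 mm above the worktop (38 mm below the cabinet's top); moves with the drawer. It can be pinched from above, one finger before and one behind the bar.
- cover_knob (a point): grip point on the axis of the cover's black knob, 28 mm above the cover's face. Barrel 22 mm in diameter from 18 to 36 mm above the face, thinner neck below. Shut: knob upright, point 100 mm from the hinge line toward the drawer front, 30.5 mm above it, 43 mm behind the front panel. Moves with the cover. Fingers on its two sides along the hinge line let it pivot between them.
- cover_hinge (a point): middle of the cover's hinge line (along the cabinet's y), 63.5 mm above the worktop; moves with the drawer, 7 mm in front of the cabinet body when the drawer is at its stop. The cover: clear panel in an aluminium frame, 138 mm from hinge line to free edge, 144 wide, 5 thick, about 0.22 kg, lying on the drawer 42 mm below the upper edge of the drawer front.
- weight_a: brass knob weight 23 mm in diameter, 42 mm high, loose, standing on the drawer floor (16 mm above the worktop) in a hole 14 mm deep. Origin: centre of its underside.
- weight_b: brass knob weight 18 mm in diameter, 36 mm high, loose, in its hole like weight_a.
- weight_c: brass knob weight 14 mm in diameter, 30 mm high, loose, in its hole like weight_a.
- tweezers: steel tweezers 16 x 124 x 9 mm lying on the bench, to be left alone. Origin: centre of the underside.
- crucible: porcelain crucible, 44 mm in diameter, 48 mm high, to be left alone. Origin: centre of the underside.

How it is judged:
By the outcome, as a careful person would: the job done as asked, in the order asked, and still so for the second after the job is handed in, while the arm keeps its last pose, push and grip.
It also fails if it takes over 51 s, if anything falls off the work surface, if the arm or the gripper's body presses on something with over 40 N, if the wrist force passes 120 N, or if a joint passes its speed limit or range.

ROBOT

A 7-joint arm with a two-finger parallel gripper is mounted at the origin on the work surface; the furniture and walls round the work are solid. World frame = base frame: x ahead of the robot, y to its left, z up, the work surface at z = 0. Lengths are in m, angles in rad, forces in N, time in s.
With the tool pointing down it reaches from about 0.35 to 0.775 m from the base axis. Payload 3.1 kg.
Tool frame: the origin (TCP) lies at the very end of the fingers, on their centre line; the grasp point (between the pads) lies 19 mm behind it (manip.hold_point_z is the distance from the TCP to the grasp point, in m); y points along the fingers, x is the direction in which the jaws open and shut, and the axes are right-handed (so a half turn about y gives the same grasp; the last joint's range is limited). The gripper opens to 85 mm and grips with 20 to 120 N. Pads are 22 mm wide; open, the fingers measure 114 mm over their backs; the gripper's body (76 mm by 85 mm) begins 54 mm behind the grasp point. The pads swing forward as they close: fully open they stand 13 mm farther back than shut.
Start: joints at [-1.375, 0.311, 0.014, 1.512, -0.004, 1.319, -0.027], TCP at [0.13, 0.535, 0.231] pointing down, gripper open.
Joint ranges: [-2.7, 2.7], [-0.3, 1.91], [-1.27, 1.3], [0.12, 2.57], [-1.44, 4.58], [0.2, 2.03], [-3.05, 3.05]. Speed limits (rad/s): [2.79, 2.79, 3.14, 3.14, 3.14, 3.14, 3.14].

INTERFACE

Orientations are given as a rotation vector (axis times angle).
In Python, from station import manip, cams gives the robot as it stands.
- The arm moves only by the tool arm_command, never from a script. Its argument "deltas" is a list of rows, each a list of 2 entries, a list of its own where there are three numbers: the shift along the tool's x, y, z in mm, then the turn about the tool's y in degrees. In form: [[[dx, dy, dz], twist], ...]. A call has 1 to 10 rows; each row shifts and turns the commanded pose from where the row before left it, along the tool's axes as they then stand; what a row does not reach is not made up. A row lasts 1/12 s, in which the tool goes at most 41.7 mm and 7.16 degrees, less where a joint would pass 70% of its speed; a pose out of reach is approached as far as the arm can. A call is refused whole if a number of a shift passes 41.7 or a number of a turn 7.16, either way. A call with a gripper value outside its range is refused whole. "hand" is the opening, from 0 (shut) to 1 (fully open), set as the call begins (left out, the last holds). The fingers move at their own pace and stop on an object; the grip force is fixed at half the most. Time passes only in rows, so rows that do not move let the fingers close. It gives the time, the measured TCP pose, the force and the opening at its end, in the units of the state.
- manip.state(): the state, without advancing time (a new reading comes with each control period).
- cams.snapshot(name): name is "side" or "top" or "wrist"; returns a dict with "color" (420x560x3 uint8, red, green, blue), "z_map" (420x560 float32, m along the optical axis (not along the pixel's ray), 0 where there is no reading), "fx", "fy", "cx", "cy" (pixels), "position" and "orientation" of the camera in the world; the wrist camera has in their place "T_tool_cam" (4x4, takes a point from camera to tool coordinates, whose origin is the TCP and whose axes are the tool frame's). Camera axes: x right, y down, z forward; pixel columns grow to the right and rows downward; lengths in m; the calibration is good to about 2 mm. The wrist camera is an equidistant fisheye: a pixel r from the principal point sees the ray r / f radians off the axis. A picture is of the moment at which its call begins: read the wrist's pose just before it.
- manip.sign_off(): hands the job in, once; it reports no verdict.
The state is a dict: "clock": time; "joint_pos": joint angles; "dq": joint speeds; "effort": joint torques, N m; "ee_pos": TCP position; "tool_rot": TCP orientation; "force": force on the tool from outside, world axes, zero at the start; "wrist_torque": the same for the moment, N m; "gripper_width": finger opening in m.
Only numpy, scipy, OpenCV 4.12 (cv2) and the standard library are available. Lean on these libraries where they do the work, as an engineer would, in place of code of your own. Each camera call takes 0.05 s, during which the arm holds its last target.

## Working session

There is one attempt and no reset: what is moved stays moved. The work goes in short steps, Python scripts to look and compute and a tool call to move; the robot and the scene stay as the last step left them, time stands still between calls to the robot, and variables do not carry over. Pictures are saved under pics/ and viewed, and the job is handed in when it is done.

Besides the shell and the picture viewer there is one more tool, called after "Request:" as name(argument=value, ...) on one line, values as JSON. arm_command: Moves the arm, as the interface text tells. Its arguments: {"type":"object","properties":{"deltas":{"type":"array","items":{"type":"array"}},"hand":{"type":"number"}},"required":["deltas"]}

```bash
mkdir -p pics; ls; python3 - <<'E'
from station import manip, cams
import cv2
s=manip.state();print({k:(s[k]) for k in s})
for n in ["top","side"]:
    d=cams.snapshot(n);cv2.imwrite(f"pics/{n}0.png",d["color"][:,:,::-1]);print(n,d["position"],d["orientation"],d["fx"],d["cx"],d["cy"])
E
```

```text
pics
{'clock': 0.0, 'joint_pos': array([-1.37470035,  0.31174746,  0.01398977,  1.51306156, -0.00438789,
        1.31920275, -0.02721662]), 'dq': array([-7.06331529e-04, -4.75624196e-04, -8.31017106e-05, -5.54710689e-04,
        3.43815464e-04,  1.02805181e-03, -3.92324777e-04]), 'effort': array([-3.57482577e-04, -3.79893851e+01,  1.45754381e-01, -2.30596429e+01,
        1.22038161e-02,  1.36046784e-02, -5.10738758e-07]), 'ee_pos': array([0.12937757, 0.53381182, 0.2302073 ]), 'tool_rot': array([-1.31392514, -1.03103289,  1.03405269]), 'force': array([0.58328635, 1.00540004, 0.30022559]), 'wrist_torque': array([-0.02780628,  0.01576837, -0.0082713 ]), 'gripper_width': 0.08554352664632367}
top [ 0.41780296 -0.02535989  1.11887947] [-2.14879133  2.13176663 -0.12839545] 498.2940122724669 283.8171133849454 216.08663094229496
side [ 0.45414826 -0.69297712  0.59970194] [-2.20454341  0.21015075 -0.08362492] 423.121523149788 277.5471921027719 209.51643830858285
```

View pics/top0.png

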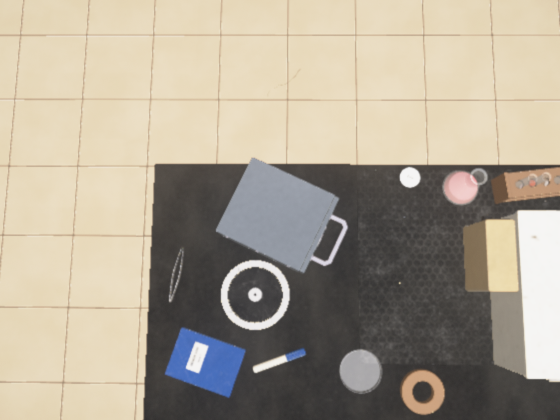

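View pics/side0.png

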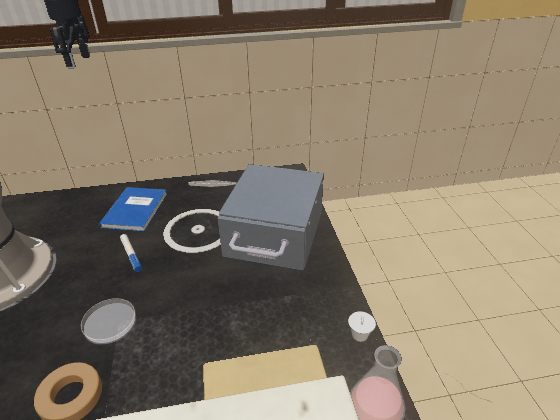

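The top view shows the cabinet at about (278,215) px, with its handle at (333,240) pointing right and down. The side view shows the handle at (258,246). Next I'll measure it from the depth map.

```bash
cat > h.py <<'E'
from station import manip, cams
import numpy as np, cv2
from scipy.spatial.transform import Rotation as R
def cloud(n):
    d=cams.snapshot(n);z=d["z_map"];v,u=np.indices(z.shape)
    P=np.stack([(u-d["cx"])/d["fx"]*z,(v-d["cy"])/d["fy"]*z,z],-1)
    W=P@R.from_rotvec(d["orientation"]).as_matrix().T+d["position"]
    W[z==0]=np.nan
    return d,W
def save(n,f,scale=1):
    d=cams.snapshot(n);cv2.imwrite(f,d["color"][:,:,::-1]);return d
E
python3 - <<'E'
from h import *
d,W=cloud("top")
for p in [(255,160),(337,198),(305,270),(217,232),(278,215),(344,230),(255,295),(175,275),(410,177),(400,300)]: print(p,W[p[1],p[0]].round(4))
m=(abs(W[...,2]-.112)<.006)
m[:, 345:]=0
n,l,st,c=cv2.connectedComponentsWithStats(m.astype(np.uint8))
i=l[215,278];pts=W[l==i];print(len(pts),pts[:,2].mean())
r=cv2.minAreaRect(pts[:,:2].astype(np.float32)*1000);print(r,cv2.boxPoints(r))
ds,S=cloud("side")
m=(abs(S[...,2]-.112)<.008)
n,l,st,c=cv2.connectedComponentsWithStats(m.astype(np.uint8))
i=l[190,275];pts=S[l==i];print(len(pts),pts[:,2].mean())
r=cv2.minAreaRect(pts[:,:2].astype(np.float32)*1000);print(r,cv2.boxPoints(r))
for p in [(258,248),(232,243),(282,252),(260,230)]: print(p,S[p[1],p[0]].round(4))
s=manip.state();print(R.from_rotvec(s["tool_rot"]).as_matrix().round(3))
E
```

```text
(255, 160) [0.6762 0.0558 0.1109]
(337, 198) [ 0.5979 -0.1142  0.1061]
(305, 270) [ 4.532e-01 -5.130e-02  3.000e-04]
(217, 232) [0.5263 0.1323 0.1012]
(278, 215) [0.5608 0.0067 0.1128]
(344, 230) [ 0.5347 -0.1308  0.0801]
(255, 295) [ 0.397   0.0596 -0.0017]
(175, 275) [ 0.4396  0.2401 -0.0019]
(410, 177) [ 0.6553 -0.2782  0.0501]
(400, 300) [ 0.3893 -0.2603  0.0035]
7955 0.111438797370868
((563.5929565429688, 8.946823120117188), (200.22422790527344, 172.37649536132812), 64.96776580810547) [[ 443.14014   -45.293083]
 [ 599.3253   -118.230415]
 [ 684.0458     63.18673 ]
 [ 527.8606    136.12405 ]]
226690 nan
((642.3043212890625, 1464.89013671875), (2711.7177734375, 2879.09033203125), 40.6201057434082) [[-1324.0531   1674.8474 ]
 [  550.3517   -510.50555]
 [ 2608.6616   1254.9329 ]
 [  734.25696  3440.286  ]]
(258, 248) [ 0.5193 -0.0825  0.0489]
(232, 243) [ 0.4703 -0.093   0.0794]
(282, 252) [ 0.5572 -0.1331  0.0771]
(260, 230) [ 0.5252 -0.0815  0.0924]
[[ 0.236 -0.    -0.972]
 [ 0.972 -0.001  0.236]
 [-0.001 -1.    -0.   ]]
```

```bash
python3 - <<'E'
from h import *
d,W=cloud("top")
for p in [(480,250),(500,250),(525,215),(540,300),(510,350),(560,180),(500,180),(468,225),(462,187),(425,390),(360,370)]:
    p=(min(p[0],559),p[1]);print(p,W[p[1],p[0]].round(3))
dr=np.array([np.cos(np.radians(64.97)),np.sin(np.radians(64.97))])
# handle points
m=(W[...,2]>.06)&(W[...,2]<.095)&(np.indices(W.shape[:2])[1]>305)&(np.indices(W.shape[:2])[1]<352)&(np.indices(W.shape[:2])[0]>205)&(np.indices(W.shape[:2])[0]<270)
o=np.array([.5656,.0133]);q=W[m];rel=q[:,:2]-o
X=rel@dr;Y=rel@np.array([-dr[1],dr[0]])
k=X<-.136
print(len(X),X.min(),np.median(X[k]),Y[k].min(),Y[k].max(),np.median(q[k,2]), q[k].mean(0))
E
```

```text
(480, 250) [ 0.491 -0.392  0.133]
(500, 250) [ 0.489 -0.418  0.163]
(525, 215) [ 0.554 -0.461  0.182]
(540, 300) [ 0.396 -0.48   0.181]
(510, 350) [ 0.298 -0.45   0.11 ]
(559, 180) [ 0.643 -0.581  0.085]
(500, 180) [ 0.65  -0.473  0.049]
(468, 225) [ 0.557 -0.417  0.   ]
(462, 187) [ 0.63  -0.383  0.07 ]
(425, 390) [ 0.198 -0.311 -0.002]
(360, 370) [ 0.239 -0.171  0.   ]
334 -0.1475084671740902 -0.14228306556809098 -0.04979527054760983 0.051123788939299065 0.07690453136475317 [ 0.50507107 -0.11552279  0.0768949 ]
```

Request:
arm_command(deltas=[[[-10,0,-10],0],[[-25,0,-18],3],[[-32,0,-22],3],[[-32,0,-20],3],[[-32,0,-18],2.5],[[-35,0,-12],0],[[-35,0,-12],0],[[-35,0,-10],0],[[-35,0,-10],0],[[-35,0,-10],0]], hand=0.4)

```text
clock: 1.08
ee_pos: [0.1509, 0.2224, 0.2304]
tool_rot: [-1.383, -0.88, 0.889]
force: [0.0, 0.1, -0.4]
gripper_width: 0.0343
```

```bash
cat >> h.py <<'E'
DR=np.radians(64.97);dr=np.array([np.cos(DR),np.sin(DR),0]);py=np.array([-dr[1],dr[0],0]);O=np.array([.5656,.0133,0])
def cab(x,y,z): return O+dr*x+py*y+np.array([0,0,z])
def to(t,ang):
    s=manip.state();M=R.from_rotvec(s["tool_rot"]).as_matrix()
    a=np.degrees(np.arctan2(M[1,0],M[0,0]))
    print("t",round(s["clock"],2),"pos",s["ee_pos"].round(4),"F",s["force"].round(1),"w",round(s["gripper_width"],4))
    print("angle x",a.round(2),"down",M[:,1].round(3),"delta mm tool",(M.T@(t-s["ee_pos"])*1000).round(1),"twist",round(a-ang,2), "cabrel",[round(float(v),4) for v in ((s["ee_pos"]-O)@dr,(s["ee_pos"]-O)@py,s["ee_pos"][2])])
    print("q",s["joint_pos"].round(2))
E
python3 -c "
from h import *
to(cab(-.143,0,.055),64.97)"
```

```text
t 1.08 pos [0.1509 0.2224 0.2304] F [ 0.   0.1 -0.4] w 0.0343
angle x 65.2 down [-0.005 -0.002 -1.   ] delta mm tool [-158.2  174.4 -464.2] twist 0.23 cabrel [0.014, 0.4642, 0.2304]
q [-1.06 -0.29  0.02  2.12  0.    1.31  0.1 ]
```

Request:
arm_command(deltas=[[[5,0,-15],0],[[5,0,-28],0],[[0,0,-35],0],[[0,0,-38],0],[[0,0,-38],0],[[-10,0,-38],0],[[-15,0,-38],0],[[-18,0,-36],0],[[-18,0,-36],0],[[-18,0,-36],0]])

```text
clock: 1.92
ee_pos: [0.4316, 0.0186, 0.2306]
tool_rot: [-1.384, -0.879, 0.883]
force: [0.9, 0.8, -1.1]
gripper_width: 0.0343
```

```bash
python3 -c "
from h import *
to(cab(-.143,0,.055),64.97)"
```

```text
t 1.92 pos [0.4316 0.0186 0.2306] F [ 0.9  0.8 -1.1] w 0.0343
angle x 64.94 down [-0.002 -0.001 -1.   ] delta mm tool [ -90.8  175.5 -124. ] twist -0.03 cabrel [-0.0519, 0.1237, 0.2306]
q [-0.69  0.07  0.65  1.82 -0.04  1.27  1.1 ]
```

Request:
arm_command(deltas=[[[-18,0,-30],0],[[-22,0,-22],0],[[-22,0,-16],0],[[-12,0,-10],0],[[0,10,0],0],[[0,20,0],0],[[0,25,0],0],[[0,10,0],0],[[0,0,0],0],[[0,0,0],0]])

```text
clock: 2.75
ee_pos: [0.4695, -0.079, 0.1651]
tool_rot: [-1.383, -0.878, 0.885]
force: [0.5, 0.6, 0.3]
gripper_width: 0.0341
```

```bash
python3 -c "
from h import *
to(cab(-.143,0,.055),64.97)
d=save('side','pics/s1.png'); save('wrist','pics/w1.png')"
```

```text
t 2.75 pos [ 0.4695 -0.079   0.1651] F [0.5 0.6 0.3] w 0.0341
angle x 64.98 down [-0.004 -0.001 -1.   ] delta mm tool [-18.4 110.  -48.4] twist 0.01 cabrel [-0.1243, 0.0481, 0.1651]
q [-0.48  0.25  0.73  1.83 -0.18  1.13  1.45]
```

Request:
arm_command(deltas=[[[-8,0,-20],0],[[-8,0,-20],0],[[-2,0,-8],0],[[0,15,0],0],[[0,15,0],0],[[0,0,0],0],[[0,0,0],0]])

```text
clock: 3.43
ee_pos: [0.5053, -0.1161, 0.1355]
tool_rot: [-1.384, -0.878, 0.884]
force: [0.8, -0.6, 0.5]
gripper_width: 0.0341
```

```bash
python3 -c "
from h import *
to(cab(-.143,0,.055),64.97)
d=save('side','pics/s2.png'); save('wrist','pics/w2.png')"
```

```text
t 3.43 pos [ 0.5053 -0.1161  0.1355] F [ 0.8 -0.6  0.5] w 0.0341
angle x 64.93 down [-0.004 -0.001 -1.   ] delta mm tool [-0.1 80.5 -0.1] twist -0.04 cabrel [-0.1427, -0.0001, 0.1355]
q [-0.36  0.38  0.72  1.76 -0.28  1.11  1.58]
```

View pics/s2.png

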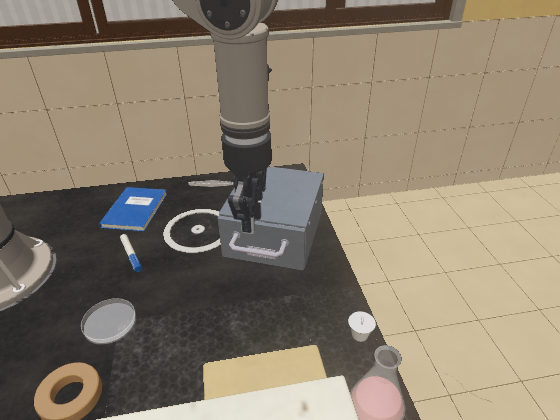

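View pics/w2.png

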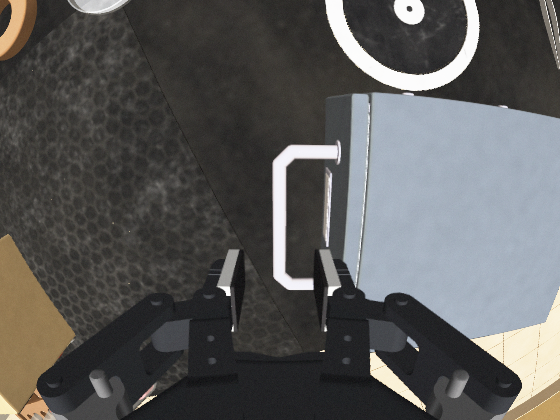

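The wrist view has the bar at column 280, midway between the fingers (242 and 316). I'll descend and close.

Request:
arm_command(deltas=[[[0,12,0],0],[[0,18,0],0],[[0,20,0],0],[[0,18,0],0],[[0,12,0],0],[[0,0,0],0],[[0,0,0],0],[[0,0,0],0]])

```text
clock: 4.2
ee_pos: [0.507, -0.1163, 0.0642]
tool_rot: [-1.381, -0.885, 0.877]
force: [-18.5, 4.6, 49.5]
gripper_width: 0.0343
```

Request:
arm_command(deltas=[[[0,0,0],0],[[0,0,0],0],[[0,0,0],0],[[0,0,0],0],[[0,0,0],0],[[0,0,0],0],[[0,0,0],0],[[0,0,0],0]], hand=0)

```text
clock: 4.87
ee_pos: [0.5108, -0.119, 0.0619]
tool_rot: [-1.393, -0.887, 0.876]
force: [-3.2, 1.0, 24.7]
gripper_width: 0.0062
```

```bash
python3 -c "
from h import *
to(cab(-.293,0,.055),64.97)
save('side','pics/s3.png')"
```

```text
t 4.87 pos [ 0.5108 -0.119   0.0619] F [-3.2  1.  24.7] w 0.0062
angle x 64.9 down [ 0.01  -0.003 -1.   ] delta mm tool [-150.     6.7    6.2] twist -0.07 cabrel [-0.143, -0.0063, 0.0619]
q [-0.31  0.48  0.67  1.84 -0.36  0.94  1.65]
```

```bash
python3 -c "
from h import *
save('wrist','pics/w3.png')
d=cams.snapshot('side');cv2.imwrite('pics/s3z.png',cv2.resize(d['color'][140:280,190:360,::-1],None,fx=4,fy=4))"
```

```text
(no output)
```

View pics/s3z.png

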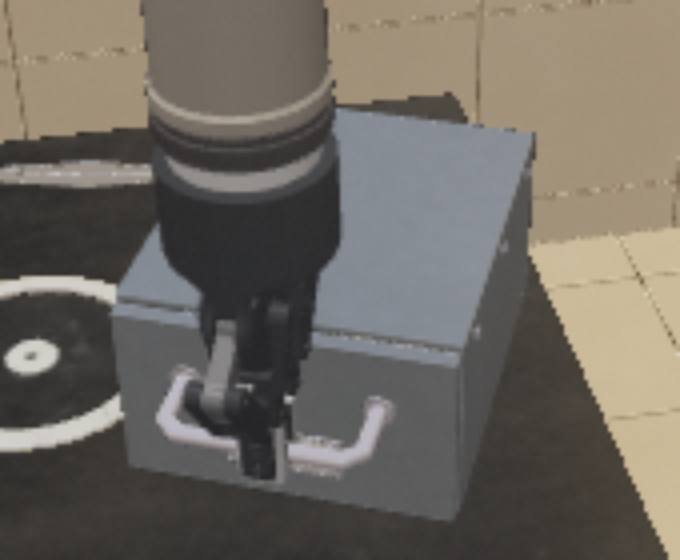

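View pics/w3.png

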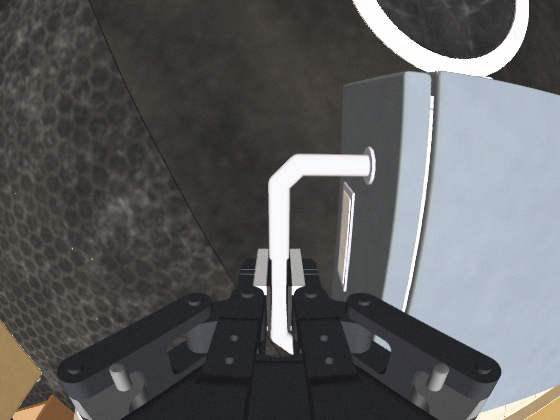

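The bar is held, but the tool stopped 7 mm high with 25 N upward on it; something on the gripper is probably resting on the drawer or cabinet edge. I'll ease the command up to relieve that.

Request:
arm_command(deltas=[[[0,-3,0],0],[[0,-3,0],0],[[0,-2,0],0],[[0,0,0],0],[[0,0,0],0]])

```text
clock: 5.43
ee_pos: [0.5107, -0.119, 0.0625]
tool_rot: [-1.397, -0.885, 0.88]
force: [14.0, -6.9, -26.0]
gripper_width: 0.0062
```

```bash
python3 -c "
from h import *
to(cab(-.293,0,.055),64.97)"
```

```text
t 5.43 pos [ 0.5107 -0.119   0.0625] F [ 14.   -6.9 -26. ] w 0.0062
angle x 64.91 down [ 0.008 -0.009 -1.   ] delta mm tool [-149.9    8.     6.2] twist -0.06 cabrel [-0.1431, -0.0062, 0.0625]
q [-0.32  0.48  0.67  1.84 -0.36  0.94  1.65]
```

Request:
arm_command(deltas=[[[0,2,0],0],[[0,2,-2],0],[[0,0,0],0]])

```text
clock: 5.68
ee_pos: [0.5108, -0.119, 0.0622]
tool_rot: [-1.39, -0.883, 0.88]
force: [0.6, -1.1, 6.7]
gripper_width: 0.0062
```

```bash
python3 -c "
from h import *
to(cab(-.293,0,.055),64.97)"
```

```text
t 5.68 pos [ 0.5108 -0.119   0.0622] F [ 0.6 -1.1  6.7] w 0.0062
angle x 64.92 down [ 0.004 -0.003 -1.   ] delta mm tool [-149.9    7.3    6.2] twist -0.05 cabrel [-0.1431, -0.0063, 0.0622]
q [-0.31  0.48  0.67  1.83 -0.36  0.95  1.65]
```

Forces are relaxed, so I'll pull now with a gentle profile.

Request:
arm_command(deltas=[[[-3,0,0],0],[[-5,0,0],0],[[-7,0,0],0],[[-8,0,0],0],[[-8,0,0],0],[[-8,0,0],0],[[-8,0,0],0],[[-8,0,0],0],[[-8,0,0],0],[[-8,0,0],0]])

```text
clock: 6.52
ee_pos: [0.482, -0.1805, 0.0622]
tool_rot: [-1.388, -0.888, 0.879]
force: [4.2, 2.9, 4.5]
gripper_width: 0.0064
```

```bash
python3 -c "
from h import *
to(cab(-.293,-.006,.062),64.97)"
```

```text
t 6.52 pos [ 0.482  -0.1805  0.0622] F [4.2 2.9 4.5] w 0.0064
angle x 65.04 down [ 0.007 -0.    -1.   ] delta mm tool [-82.   -0.1   0.4] twist 0.07 cabrel [-0.211, -0.0062, 0.0622]
q [-0.19  0.47  0.68  1.86 -0.36  0.94  1.79]
```

Request:
arm_command(deltas=[[[-8,0,0],0],[[-8,0,0],0],[[-8,0,0],0],[[-8,0,0],0],[[-8,0,0],0],[[-8,0,0],0],[[-8,0,0],0],[[-8,0,0],0],[[-6,0,0],0],[[-4,0,0],0]])

```text
clock: 7.35
ee_pos: [0.4497, -0.2493, 0.0622]
tool_rot: [-1.39, -0.885, 0.88]
force: [4.5, 2.3, 6.3]
gripper_width: 0.0066
```

Request:
arm_command(deltas=[[[-3,0,0],0],[[-3,0,0],0],[[-2,0,0],0],[[0,0,0],0],[[0,0,0],0]])

```text
clock: 7.77
ee_pos: [0.4472, -0.2546, 0.0621]
tool_rot: [-1.388, -0.887, 0.879]
force: [5.6, 4.6, 7.1]
gripper_width: 0.0062
```

```bash
python3 -c "
from h import *
to(cab(-.293,-.006,.062),64.97);save('top','pics/t4.png');save('wrist','pics/w4.png')"
```

```text
t 7.77 pos [ 0.4472 -0.2546  0.0621] F [5.6 4.6 7.1] w 0.0062
angle x 65.05 down [ 0.006 -0.    -1.   ] delta mm tool [-0.2  0.1  0.1] twist 0.08 cabrel [-0.2928, -0.0061, 0.0621]
q [-0.04  0.47  0.69  1.86 -0.37  0.94  1.95]
```

Request:
arm_command(deltas=[[[-2,0,0],0],[[-2,0,0],0],[[0,0,0],0],[[0,0,0],0]])

```text
clock: 8.2
ee_pos: [0.4472, -0.2546, 0.0621]
tool_rot: [-1.383, -0.892, 0.877]
force: [7.0, 9.3, 9.2]
gripper_width: 0.0063
```

```bash
python3 -c "
from h import *
to(cab(-.293,-.006,.062),64.97)"
```

```text
t 8.2 pos [ 0.4472 -0.2546  0.0621] F [7.  9.3 9.2] w 0.0063
angle x 65.19 down [ 0.007  0.005 -1.   ] delta mm tool [-0.2  0.1  0.1] twist 0.22 cabrel [-0.2928, -0.0061, 0.0621]
q [-0.03  0.47  0.69  1.86 -0.37  0.94  1.96]
```

View pics/t4.png

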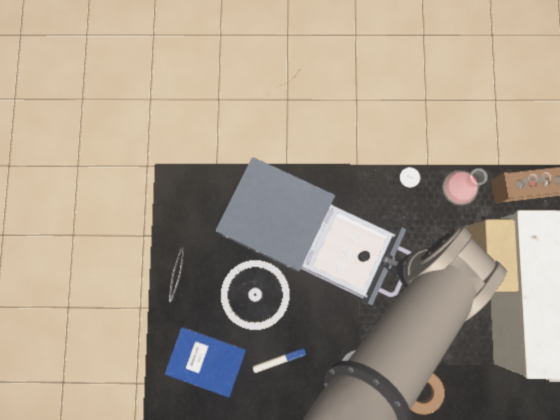

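View pics/w4.png

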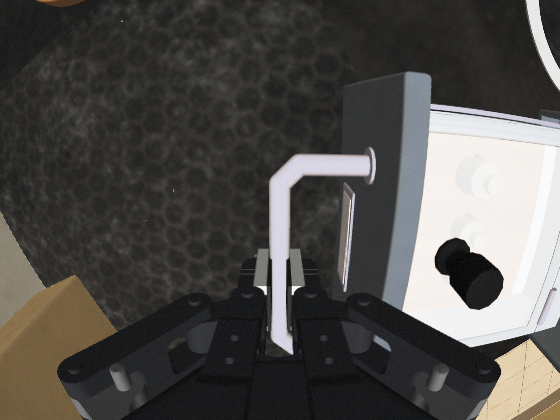

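The drawer is at its stop: an extra 4 mm of command gave no motion. In the wrist view the knob is at (480,278). I'll relieve the pull, open a little, and rise.

Request:
arm_command(deltas=[[[3,0,0],0],[[2,0,0],0],[[0,0,0],0]])

```text
clock: 8.45
ee_pos: [0.4473, -0.2546, 0.0621]
tool_rot: [-1.389, -0.886, 0.881]
force: [4.6, 3.1, 5.5]
gripper_width: 0.0066
```

Request:
arm_command(deltas=[[[0,0,0],0],[[0,0,0],0],[[0,0,0],0],[[0,0,0],0]], hand=0.22)

```text
clock: 8.78
ee_pos: [0.4415, -0.2558, 0.0595]
tool_rot: [-1.384, -0.876, 0.884]
force: [-1.5, -1.5, 2.1]
gripper_width: 0.0187
```

```bash
python3 -c "
from h import *
to(cab(-.293,-.006,.062),64.97)"
```

```text
t 8.78 pos [ 0.4415 -0.2558  0.0595] F [-1.5 -1.5  2.1] w 0.0187
angle x 64.84 down [-0.004 -0.002 -1.   ] delta mm tool [ 3.3 -2.5 -4.5] twist -0.13 cabrel [-0.2963, -0.0015, 0.0595]
q [-0.04  0.47  0.7   1.86 -0.36  0.94  1.95]
```

Request:
arm_command(deltas=[[[2,-5,0],0],[[1,-14,0],0],[[0,-20,0],0],[[0,-25,0],0],[[0,-25,0],0],[[0,-20,0],0],[[0,-10,0],0],[[0,0,0],5],[[0,0,0],7],[[0,0,0],7]])

```text
clock: 9.62
ee_pos: [0.4438, -0.2518, 0.1783]
tool_rot: [-1.479, -0.619, 0.624]
force: [0.2, 0.5, -0.2]
gripper_width: 0.019
```

Request:
arm_command(deltas=[[[0,0,0],7],[[0,0,0],7],[[0,0,0],7],[[0,0,0],7],[[0,0,0],7],[[0,0,0],7],[[0,0,0],7],[[0,0,0],7],[[0,0,0],7],[[0,0,0],7]], hand=0.6)

```text
clock: 10.45
ee_pos: [0.4437, -0.2517, 0.1779]
tool_rot: [-1.546, 0.338, -0.331]
force: [-0.2, -0.5, -0.4]
gripper_width: 0.051
```

Request:
arm_command(deltas=[[[0,0,0],1],[[0,0,0],0],[[0,0,0],0]])

```text
clock: 10.7
ee_pos: [0.444, -0.252, 0.1782]
tool_rot: [-1.545, 0.344, -0.339]
force: [0.6, -0.4, 0.1]
gripper_width: 0.0517
```

```bash
python3 - <<'E'
from h import *
to(cab(-.202,0,.075),-25.03);save('side','pics/s5.png');
s=manip.state();d=cams.snapshot('wrist');cv2.imwrite('pics/w5.png',d["color"][:,:,::-1]);np.savez('w5.npz',**d,ee=s["ee_pos"],rot=s["tool_rot"])
d,W=cloud("top");cv2.imwrite('pics/t5.png',d["color"][:,:,::-1]);np.save('t5.npy',W)
E
```

```text
t 10.7 pos [ 0.444  -0.252   0.1782] F [ 0.6 -0.4  0.1] w 0.0517
angle x -24.95 down [-0.004 -0.001 -1.   ] delta mm tool [ -1.6 103.   90.1] twist 0.08 cabrel [-0.2919, -0.0021, 0.1782]
q [-0.35  0.44  1.13  1.73 -0.42  1.24  0.45]
```

View pics/w5.png

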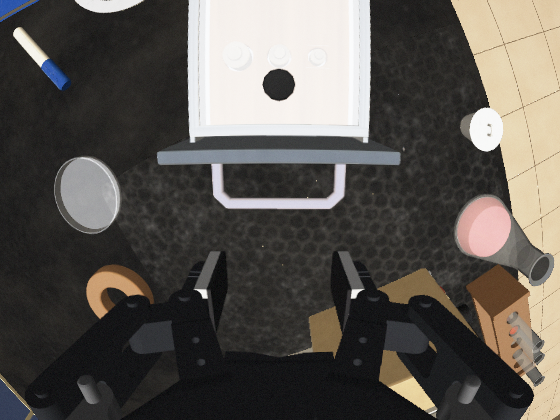

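View pics/t5.png

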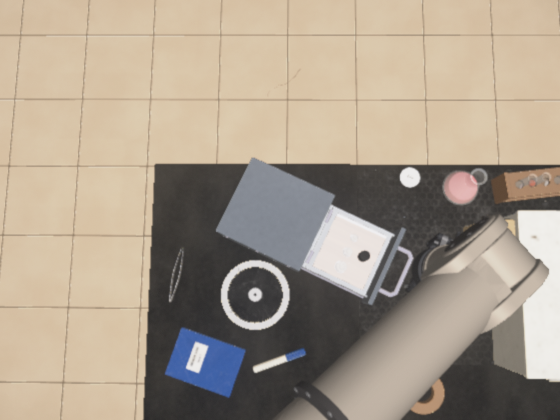

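```bash
python3 - <<'E'
from h import *
W=np.load('t5.npy');img=cv2.imread('pics/t5.png')
m=(img.sum(-1)<120);m[:235]=0;m[275:]=0;m[:,:345]=0;m[:,378:]=0
for th in (60,90):
    v,u=np.where(m);P=W[v,u];k=(P[:,2]>.085);
    rel=P[k]-O;print(len(v),k.sum(),u.mean(),v.mean(),"cab",(rel@dr).mean(),(rel@py).mean(),P[k,2].mean())
d=np.load('w5.npz');T=d["T_tool_cam"];M=R.from_rotvec(d["rot"]).as_matrix()
def w(u,v):
    x,y=(u-d["cx"])/d["fx"],(v-d["cy"])/d["fy"];r=np.hypot(x,y);ray=np.array([x/r*np.sin(r),y/r*np.sin(r),np.cos(r)])
    z=d["z_map"][int(v),int(u)];p=ray/ray[2]*z;p=T[:3,:3]@p+T[:3,3];p=M@p+d["ee"];rel=p-O
    return (rel@dr).round(4),(rel@py).round(4),p[2].round(4)
for q in [(279,84),(279,204),(300,158),(237,55),(278,55),(317,57)]: print(q,w(*q))
E
```

```text
0 0 nan nan cab nan nan nan
0 0 nan nan cab nan nan nan
(279, 84) (np.float64(-0.2017), np.float64(-0.0018), np.float64(0.103))
(279, 204) (np.float64(-0.2919), np.float64(-0.0019), np.float64(0.0784))
(300, 158) (np.float64(-0.2508), np.float64(-0.0159), np.float64(0.1068))
(237, 55) (np.float64(-0.1755), np.float64(0.0309), np.float64(0.0633))
(278, 55) (np.float64(-0.1762), np.float64(-0.0009), np.float64(0.0639))
(317, 57) (np.float64(-0.1773), np.float64(-0.031), np.float64(0.0644))<stdin>:6: RuntimeWarning: Mean of empty slice.
  ret = ret.dtype.type(ret / rcount)
```

Request:
arm_command(deltas=[[[0,0,8],0],[[0,0,16],0],[[0,0,20],0],[[0,0,20],0],[[0,0,16],0],[[0,0,10],0],[[0,10,0],0],[[0,15,0],0],[[0,0,0],0],[[0,0,0],0]])

```text
clock: 11.68
ee_pos: [0.481, -0.1715, 0.1526]
tool_rot: [-1.545, 0.349, -0.341]
force: [-0.4, -0.3, 0.2]
gripper_width: 0.0512
```

```bash
python3 -c "
from h import *
to(cab(-.202,-.002,.077),-25.03);save('wrist','pics/w6.png')"
```

```text
t 11.68 pos [ 0.481  -0.1715  0.1526] F [-0.4 -0.3  0.2] w 0.0512
angle x -25.19 down [-0.005 -0.001 -1.   ] delta mm tool [ 0.8 75.5  1.4] twist -0.16 cabrel [-0.2032, -0.0015, 0.1526]
q [-0.5   0.47  1.11  1.76 -0.45  1.2   0.29]
```

View pics/w6.png

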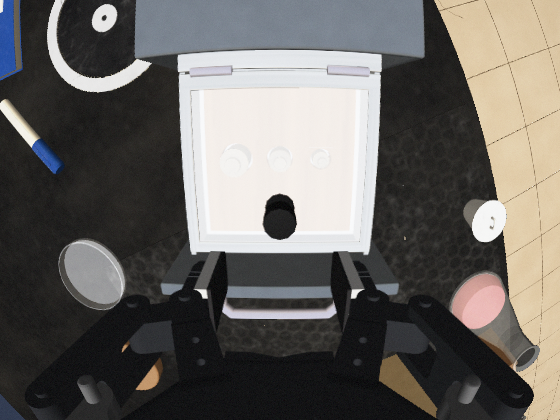

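The knob at (280,215) is centred between the fingers (222 and 337), and the three weights are standing at row 158. I'll descend.

Request:
arm_command(deltas=[[[0,10,0],0],[[0,16,1],0],[[0,18,0],0],[[0,15,0],0],[[0,8,0],0],[[0,4,0],0],[[0,2,0],0],[[0,0,0],0],[[0,0,0],0]])

```text
clock: 12.48
ee_pos: [0.4832, -0.1705, 0.0811]
tool_rot: [-1.545, 0.344, -0.343]
force: [0.8, -0.6, 0.3]
gripper_width: 0.0513
```

```bash
python3 -c "
from h import *
to(cab(-.202,-.002,.077),-25.03)"
```

```text
t 12.48 pos [ 0.4832 -0.1705  0.0811] F [ 0.8 -0.6  0.3] w 0.0513
angle x -25.1 down [-0.001 -0.002 -1.   ] delta mm tool [-1.1  4.1 -0.6] twist -0.07 cabrel [-0.2014, -0.0031, 0.0811]
q [-0.44  0.56  1.03  1.85 -0.55  1.06  0.37]
```

Request:
arm_command(deltas=[[[-1,4,0],0],[[0,0,0],0],[[0,0,0],0],[[0,0,0],0],[[0,0,0],0],[[0,0,0],0],[[0,0,0],0],[[0,0,0],0]], hand=0)

```text
clock: 13.15
ee_pos: [0.4821, -0.1697, 0.0767]
tool_rot: [-1.545, 0.345, -0.342]
force: [0.3, -0.9, 2.0]
gripper_width: 0.0197
```

```bash
python3 -c "
from h import *
to(cab(-.202,-.002,.075),-25.03);save('wrist','pics/w7.png')"
```

```text
t 13.15 pos [ 0.4821 -0.1697  0.0767] F [ 0.3 -0.9  2. ] w 0.0197
angle x -25.09 down [-0.002 -0.001 -1.   ] delta mm tool [ 0.2  1.7 -0.8] twist -0.06 cabrel [-0.2012, -0.0018, 0.0767]
q [-0.44  0.56  1.03  1.85 -0.55  1.05  0.37]
```

View pics/w7.png

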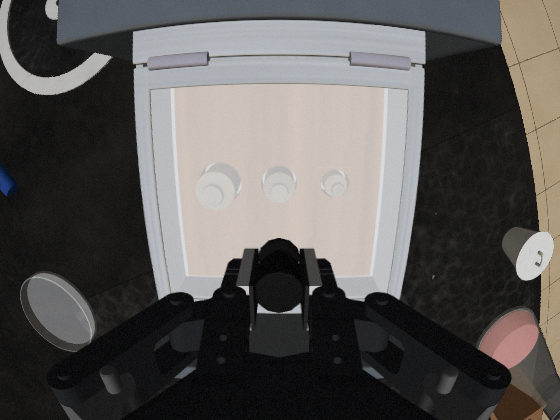

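```bash
python3 - <<'E'
import numpy as np
r0=104.6;p0=17.9
pr=np.array([-r0*np.cos(np.radians(p0)),r0*np.sin(np.radians(p0))]);prev=pr
for i,th in enumerate(np.arange(3,61,3)):
    b=min(2.,.5*(i+1));a=np.radians(p0+th);c=np.array([-(r0+b)*np.cos(a),(r0+b)*np.sin(a)])
    d=c-prev;d=np.round(d*2)/2;prev=prev+d;print([[0,-float(d[1]),float(d[0])],0],th)
E
```

```text
[[0, -5.5, 1.5], 0] 3
[[0, -5.0, 1.5], 0] 6
[[0, -5.5, 2.0], 0] 9
[[0, -5.0, 2.0], 0] 12
[[0, -5.0, 3.0], 0] 15
[[0, -4.5, 3.0], 0] 18
[[0, -4.5, 3.5], 0] 21
[[0, -4.0, 3.5], 0] 24
[[0, -4.0, 4.0], 0] 27
[[0, -4.0, 4.0], 0] 30
[[0, -3.5, 4.5], 0] 33
[[0, -3.5, 4.0], 0] 36
[[0, -3.0, 5.0], 0] 39
[[0, -3.0, 4.5], 0] 42
[[0, -2.5, 5.0], 0] 45
[[0, -2.5, 5.0], 0] 48
[[0, -2.5, 5.0], 0] 51
[[0, -1.5, 5.5], 0] 54
[[0, -2.0, 5.5], 0] 57
[[0, -1.0, 5.0], 0] 60
```

Request:
arm_command(deltas=[[[0,-2.5,0],0],[[0,-3,1],0],[[0,-5,2],0],[[0,-5.5,2],0],[[0,-5,2],0],[[0,0,0],0],[[0,0,0],0]])

```text
clock: 13.78
ee_pos: [0.4856, -0.1621, 0.0972]
tool_rot: [-1.545, 0.344, -0.341]
force: [6.1, 1.3, -7.7]
gripper_width: 0.0199
```

```bash
cat >> h.py <<'E'
def cov():
    s=manip.state();p=s["ee_pos"]-O;x=p@dr;z=p[2]+.019
    print("cover angle est",np.degrees(np.arctan2(z-.0635,-.102-x))-17.9,"R",np.hypot(z-.0635,-.102-x)*1000,"F cab",(s["force"]@dr).round(1),(s["force"]@py).round(1),s["force"][2].round(1))
E
python3 -c "
from h import *
to(cab(-.202,-.002,.075),-25.03);cov();save('wrist','pics/w8.png')"
```

```text
t 13.78 pos [ 0.4856 -0.1621  0.0972] F [ 6.1  1.3 -7.7] w 0.0199
angle x -25.0 down [-0.002 -0.001 -1.   ] delta mm tool [ 0.3 22.2 -9.2] twist 0.03 cabrel [-0.1928, -0.0017, 0.0972]
q [-0.47  0.54  1.05  1.83 -0.52  1.09  0.33]
cover angle est 12.238927411376459 R 104.95571928382927 F cab 3.8 -5.0 -7.7
```

View pics/w8.png

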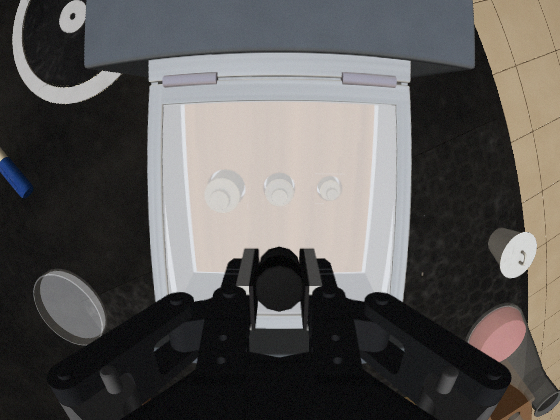

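The knob is still gripped and the cover is rising at about 12°. The weights are standing and the force pulls outward. I'll carry on.

Request:
arm_command(deltas=[[[0,-4,2],0],[[0,-5,3],0],[[0,-4.5,3],0],[[0,-4.5,3.5],0],[[0,-4,3.5],0],[[0,-4,4],0],[[0,-4,4],0],[[0,0,0],0]])

```text
clock: 14.5
ee_pos: [0.4952, -0.1413, 0.1269]
tool_rot: [-1.546, 0.344, -0.34]
force: [6.2, -0.7, -9.4]
gripper_width: 0.0194
```

```bash
python3 -c "
from h import *
to(cab(-.202,-.002,.075),-25.03);cov();save('wrist','pics/w9.png')"
```

```text
t 14.5 pos [ 0.4952 -0.1413  0.1269] F [ 6.2 -0.7 -9.4] w 0.0194
angle x -24.98 down [-0.002 -0.002 -1.   ] delta mm tool [  0.4  52.  -32. ] twist 0.05 cabrel [-0.1699, -0.0017, 0.1269]
q [-0.54  0.51  1.08  1.79 -0.49  1.15  0.26]
cover angle est 32.620026052848814 R 106.77473872029593 F cab 2.0 -5.9 -9.4
```

View pics/w9.png

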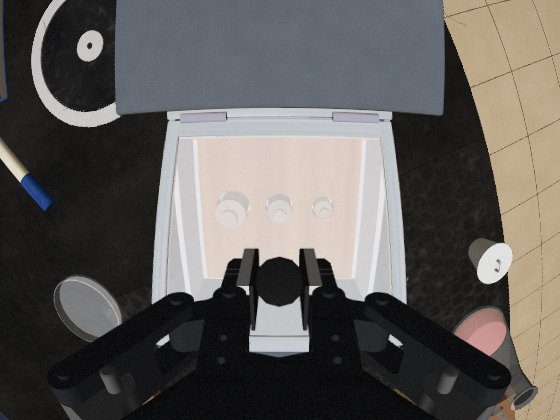

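Request:
arm_command(deltas=[[[0,-3.5,3.5],0],[[0,-3.5,4],0],[[0,-3,4],0],[[0,-3,4],0],[[0,-2.5,4],0],[[0,-2,4],0],[[0,0,0],0],[[0,0,0],0]])

```text
clock: 15.22
ee_pos: [0.5048, -0.1208, 0.1431]
tool_rot: [-1.547, 0.345, -0.341]
force: [7.4, -1.9, -15.5]
gripper_width: 0.0196
```

```bash
python3 -c "
from h import *
to(cab(-.202,-.002,.075),-25.03);cov();save('wrist','pics/w10.png');save('side','pics/s10.png')"
```

```text
t 15.22 pos [ 0.5048 -0.1208  0.1431] F [  7.4  -1.9 -15.5] w 0.0196
angle x -25.05 down [-0.003 -0.003 -1.   ] delta mm tool [  0.5  68.3 -54.6] twist -0.02 cabrel [-0.1472, -0.0016, 0.1431]
q [-0.59  0.5   1.09  1.76 -0.47  1.18  0.2 ]
cover angle est 47.47468773536546 R 108.4443538632984 F cab 1.4 -7.5 -15.5
```

View pics/w10.png

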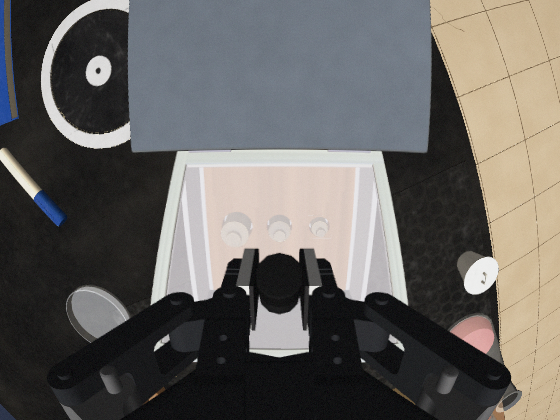

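View pics/s10.png

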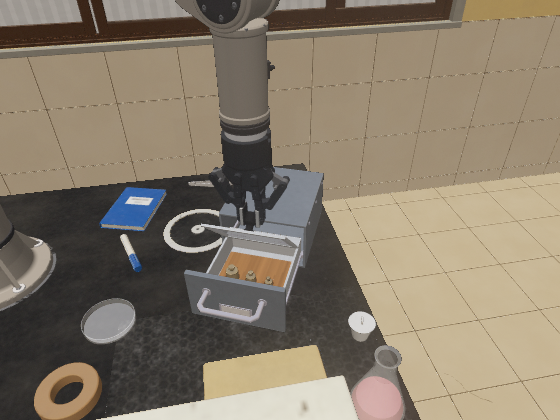

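```bash
cat >> h.py <<'E'
def coverpts(f=None):
    d,S=cloud('side');rel=S-O;X=rel@dr;Y=rel@py;Z=S[...,2]
    if f: cv2.imwrite(f,cv2.resize(d['color'][190:330,180:350,::-1],None,fx=4.5,fy=4))
    return d,X,Y,Z
E
python3 - <<'E'
from h import *
d,X,Y,Z=coverpts('pics/s11.png')
m=(X>-.25)&(X<-.1)&(abs(Y)<.08)&(Z>.07)
for ylo,yhi in [(-.075,-.055),(.055,.075),(-.05,-.02),(.02,.05)]:
    k=m&(Y>ylo)&(Y<yhi)
    print(ylo,k.sum())
    o=np.argsort(-Z[k])[:14]
    print([(round(a*1000),round(b*1000)) for a,b in zip(X[k][o],Z[k][o])])
# handle / front panel
k=(X<-.23)&(X>-.3)&(abs(Y)<.08)&(Z>.102)&(Z<.112);print("front",np.percentile(X[k],[2,25,50,75,98]).round(4))
E
```

```text
-0.075 305
[(-153, 245), (-146, 244), (-145, 244), (-151, 244), (-153, 243), (-147, 243), (-143, 243), (-146, 243), (-152, 243), (-147, 242), (-144, 242), (-158, 242), (-144, 242), (-150, 242)]
0.055 195
[(-175, 498), (-175, 498), (-174, 498), (-174, 498), (-174, 498), (-173, 498), (-173, 497), (-172, 497), (-176, 497), (-176, 497), (-174, 497), (-174, 497), (-174, 497), (-173, 496)]
-0.05 4973
[(-196, 505), (-197, 505), (-195, 504), (-194, 504), (-195, 504), (-194, 504), (-194, 504), (-195, 504), (-195, 504), (-193, 504), (-195, 504), (-195, 504), (-193, 504), (-193, 504)]
0.02 1514
[(-190, 502), (-187, 501), (-187, 501), (-186, 501), (-186, 501), (-186, 501), (-185, 501), (-189, 501), (-185, 501), (-188, 500), (-184, 500), (-183, 500), (-186, 500), (-186, 500)]
front [-0.2557 -0.2541 -0.2524 -0.2491 -0.2453]
```

View pics/s11.png

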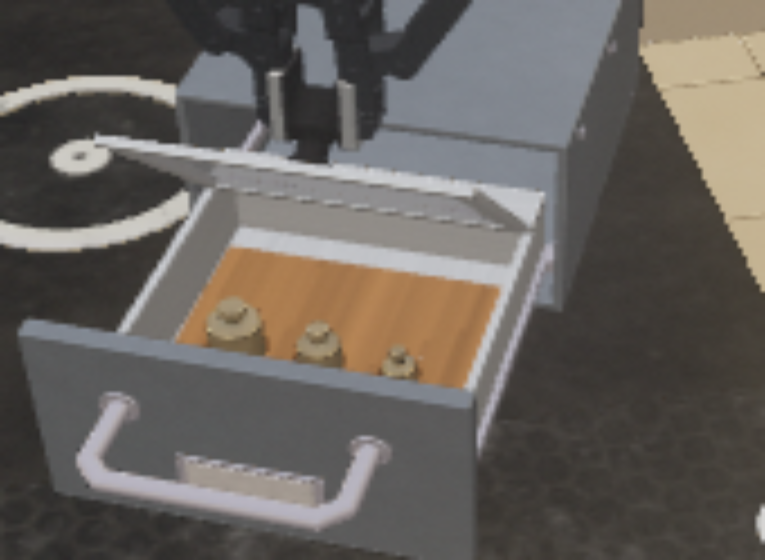

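```bash
cat >> h.py <<'E'
def overlay(f,angs):
    d=cams.snapshot('side');M=R.from_rotvec(d["orientation"]).as_matrix()
    x0,y0=180,170;im=cv2.resize(d['color'][170:320,180:350,::-1],None,fx=4.5,fy=4)
    cols=[(0,0,255),(0,255,0),(255,0,0),(0,255,255)]
    def pr(p):
        c=M.T@(p-d["position"]);return (int((d["fx"]*c[0]/c[2]+d["cx"]-x0+.5)*4.5),int((d["fy"]*c[1]/c[2]+d["cy"]-y0+.5)*4))
    for a,c in zip(angs,cols):
        t=np.radians(a)
        q=[pr(cab(-.102-r*np.cos(t),y-.0018,.0635+r*np.sin(t))) for r,y in [(0,-.072),(.138,-.072),(.138,.072),(0,.072)]]
        cv2.polylines(im,[np.array(q)],True,c,1)
    cv2.imwrite(f,im)
E
python3 -c "
from h import *
overlay('pics/o1.png',[36,42,48])"
```

```text
(no output)
```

View pics/o1.png

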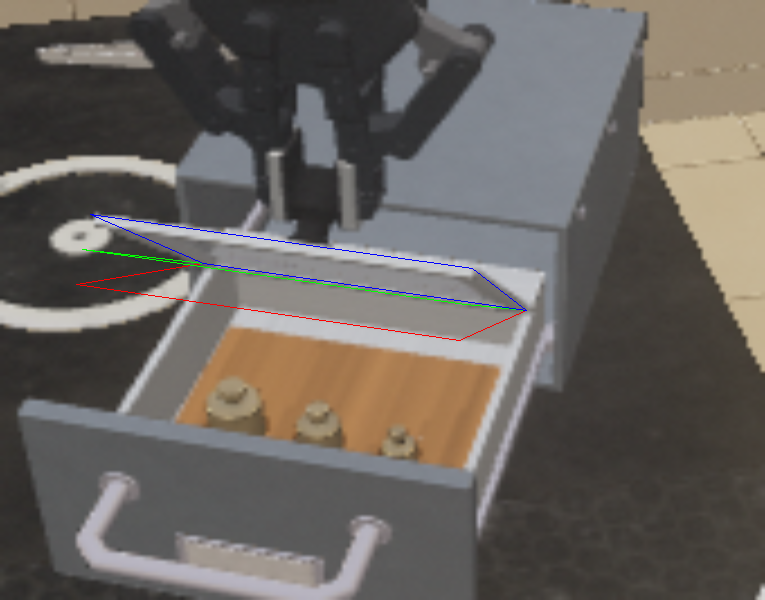

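The 48° overlay matches the cover, and the drawer front is still at its stop (-0.255). I'll finish the last 12° with less upward bias.

Request:
arm_command(deltas=[[[0,1,2],0],[[0,0,3],0],[[0,-1,3],0],[[0,-1,3],0],[[0,-1,3],0],[[0,-1,2],0],[[0,0,0],0],[[0,0,0],0]])

```text
clock: 16.08
ee_pos: [0.5108, -0.1082, 0.148]
tool_rot: [-1.547, 0.347, -0.343]
force: [0.8, -4.0, -1.9]
gripper_width: 0.0198
```

```bash
python3 -c "
from h import *
to(cab(-.202,-.002,.075),-25.03);cov();overlay('pics/o2.png',[54,57,60])
d,X,Y,Z=coverpts()
k=(X<-.23)&(X>-.3)&(abs(Y)<.08)&(Z>.102)&(Z<.112);print('front',np.percentile(X[k],[2,25,50,75,98]).round(4))"
```

```text
t 16.08 pos [ 0.5108 -0.1082  0.148 ] F [ 0.8 -4.  -1.9] w 0.0198
angle x -25.16 down [-0.003 -0.003 -1.   ] delta mm tool [  0.5  73.3 -68.5] twist -0.13 cabrel [-0.1332, -0.0018, 0.148]
q [-0.61  0.5   1.1   1.74 -0.47  1.2   0.17]
cover angle est 55.31933109293684 R 108.15499731293824 F cab -3.3 -2.4 -1.9
front [-0.2543 -0.2528 -0.251  -0.2476 -0.2439]
```

View pics/o2.png

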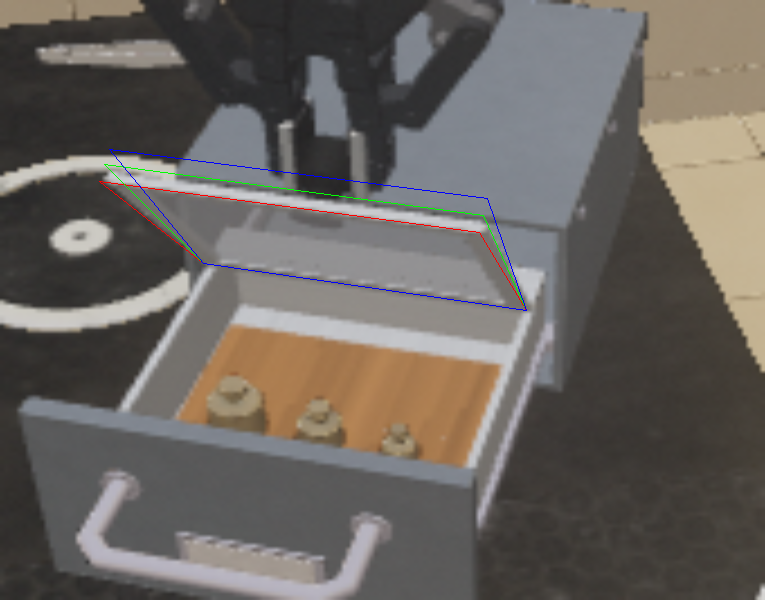

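The cover is at about 55.5°, but the front panel has crept in about 1.4 mm. I'll restore the upward bias, go slightly past 60°, then come back in the outward direction so the drawer is drawn against its stop.

Request:
arm_command(deltas=[[[0,-1.5,0],0],[[0,-1.5,1],0],[[0,-1,2.5],0],[[0,-1,3],0],[[0,-1,3],0],[[0,-0.5,3],0],[[0,0,2],0],[[0,0,0],0],[[0,0,0],0]])

```text
clock: 16.93
ee_pos: [0.5179, -0.0928, 0.1528]
tool_rot: [-1.546, 0.345, -0.341]
force: [5.3, -5.2, -11.2]
gripper_width: 0.0197
```

```bash
cat >> h.py <<'E'
def front():
    d,X,Y,Z=coverpts()
    k=(X<-.23)&(X>-.3)&(abs(Y)<.08)&(Z>.102)&(Z<.112);print('front',np.percentile(X[k],[2,25,50,75,98]).round(4))
E
python3 -c "
from h import *
to(cab(-.202,-.002,.075),-25.03);cov();overlay('pics/o3.png',[60,64,68]);front()"
```

```text
t 16.93 pos [ 0.5179 -0.0928  0.1528] F [  5.3  -5.2 -11.2] w 0.0197
angle x -25.05 down [-0.003 -0.002 -1.   ] delta mm tool [  0.5  78.  -85.5] twist -0.02 cabrel [-0.1163, -0.0017, 0.1528]
q [-0.64  0.5   1.1   1.72 -0.47  1.21  0.14]
cover angle est 64.57036592966307 R 109.22998899507654 F cab -2.5 -7.0 -11.2
front [-0.254  -0.2525 -0.2507 -0.2474 -0.2436]
```

View pics/o3.png

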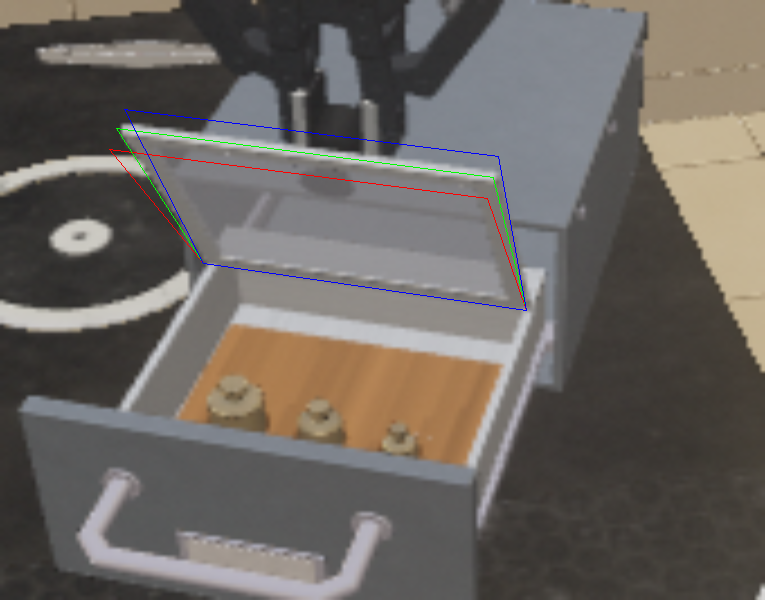

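Request:
arm_command(deltas=[[[0,-1,-1],0],[[0,-1,-1],0],[[0,0,-2],0],[[0,0,-2],0],[[0,0,-2],0],[[0,0,0],0],[[0,0,0],0]])

```text
clock: 17.62
ee_pos: [0.5162, -0.0963, 0.1523]
tool_rot: [-1.542, 0.342, -0.34]
force: [12.6, -1.5, -26.3]
gripper_width: 0.0193
```

```bash
python3 -c "
from h import *
to(cab(-.202,-.002,.075),-25.03);cov();overlay('pics/o4.png',[58,60,62]);front()"
```

```text
t 17.62 pos [ 0.5162 -0.0963  0.1523] F [ 12.6  -1.5 -26.3] w 0.0193
angle x -24.93 down [-0.001  0.002 -1.   ] delta mm tool [  0.4  77.1 -81.9] twist 0.1 cabrel [-0.1202, -0.0016, 0.1523]
q [-0.63  0.5   1.09  1.73 -0.47  1.21  0.15]
cover angle est 62.50115050326492 R 109.31642051090962 F cab 4.0 -12.1 -26.3
front [-0.2539 -0.2524 -0.2507 -0.2472 -0.2437]
```

View pics/o4.png

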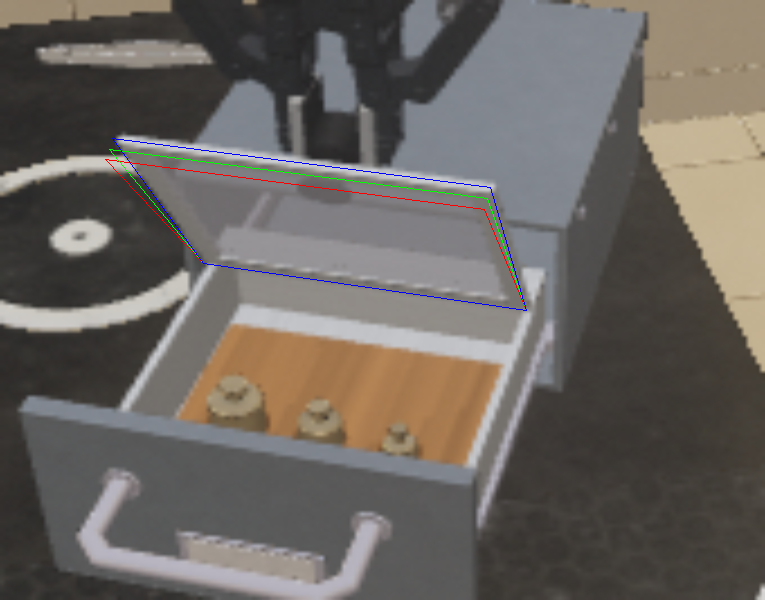

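Request:
arm_command(deltas=[[[0,0,-1.5],0],[[0,0,-1.5],0],[[0,0,-1],0],[[0,0,0],0],[[0,0,0],0]])

```text
clock: 18.13
ee_pos: [0.5149, -0.0989, 0.152]
tool_rot: [-1.541, 0.341, -0.34]
force: [14.2, -1.8, -27.4]
gripper_width: 0.0192
```

```bash
python3 -c "
from h import *
to(cab(-.202,-.002,.075),-25.03);cov();overlay('pics/o5.png',[58,60,62]);front()"
```

```text
t 18.13 pos [ 0.5149 -0.0989  0.152 ] F [ 14.2  -1.8 -27.4] w 0.0192
angle x -24.88 down [-0.     0.003 -1.   ] delta mm tool [  0.4  76.8 -79.1] twist 0.15 cabrel [-0.1231, -0.0015, 0.152]
q [-0.62  0.5   1.09  1.73 -0.47  1.21  0.16]
cover angle est 60.98541453277614 R 109.58801226506402 F cab 4.4 -13.6 -27.4
front [-0.2558 -0.2542 -0.2525 -0.2491 -0.2456]
```

View pics/o5.png

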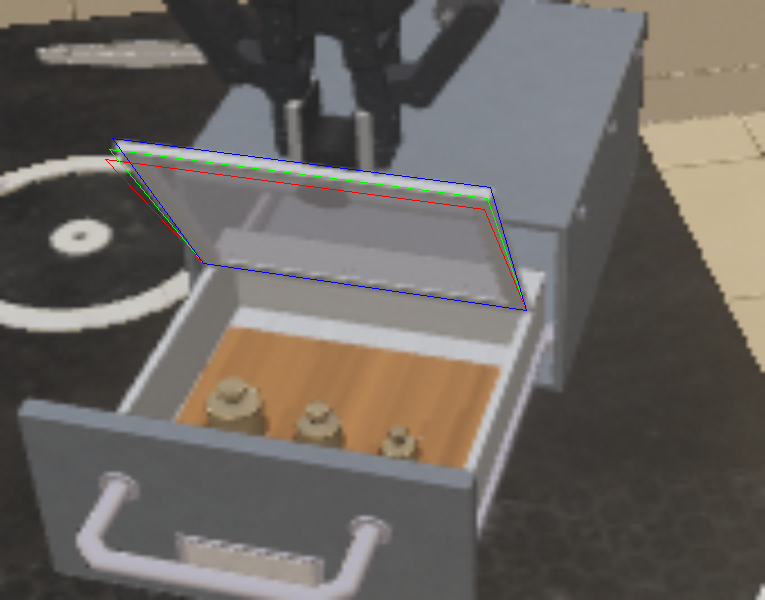

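The drawer is back at its stop (-0.2558) with the cover at about 61°. One more small outward trim.

Request:
arm_command(deltas=[[[0,0.5,-1],0],[[0,0.5,-1],0],[[0,0,0],0],[[0,0,0],0],[[0,0,0],0]])

```text
clock: 18.65
ee_pos: [0.5143, -0.1004, 0.1516]
tool_rot: [-1.54, 0.341, -0.34]
force: [12.7, -0.6, -25.5]
gripper_width: 0.0196
```

```bash
python3 -c "
from h import *
to(cab(-.202,-.002,.075),-25.03);cov();overlay('pics/o6.png',[58,60]);front()"
```

```text
t 18.65 pos [ 0.5143 -0.1004  0.1516] F [ 12.7  -0.6 -25.5] w 0.0196
angle x -24.87 down [ 0.     0.004 -1.   ] delta mm tool [  0.3  76.3 -77.6] twist 0.16 cabrel [-0.1247, -0.0016, 0.1516]
q [-0.62  0.5   1.09  1.73 -0.48  1.21  0.17]
cover angle est 60.11987102638232 R 109.50046233731719 F cab 4.8 -11.7 -25.5
front [-0.2556 -0.2542 -0.2525 -0.2493 -0.2452]
```

View pics/o6.png

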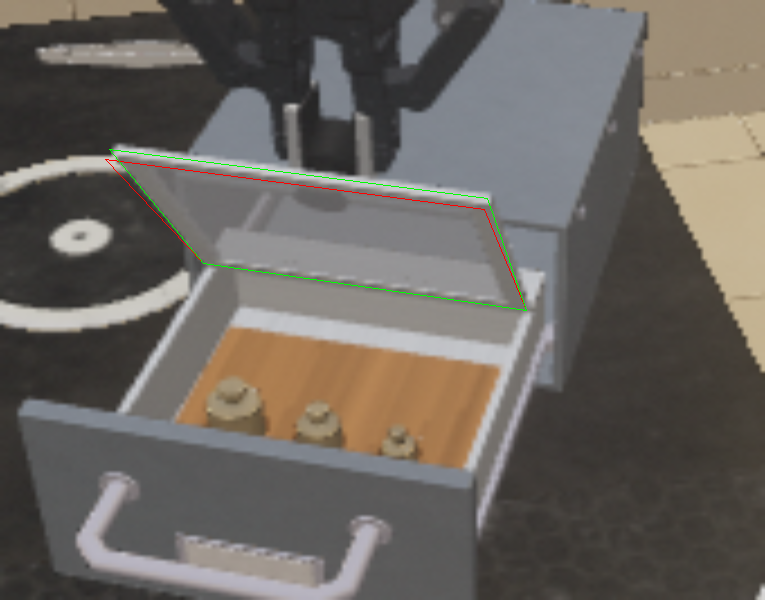

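Request:
arm_command(deltas=[[[0,0,0],0],[[0,0,0],0],[[0,0,0],0],[[0,0,0],0],[[0,0,0],0],[[0,0,0],0],[[0,0,0],0],[[0,0,0],0]])

```text
clock: 19.42
ee_pos: [0.5143, -0.1004, 0.1516]
tool_rot: [-1.54, 0.341, -0.34]
force: [12.3, -0.6, -24.4]
gripper_width: 0.0198
```

```bash
python3 -c "
from h import *
to(cab(-.202,-.002,.075),-25.03);cov();front();save('wrist','pics/w12.png')"
```

```text
t 19.42 pos [ 0.5143 -0.1004  0.1516] F [ 12.3  -0.6 -24.4] w 0.0198
angle x -24.87 down [ 0.     0.004 -1.   ] delta mm tool [  0.3  76.3 -77.6] twist 0.16 cabrel [-0.1247, -0.0016, 0.1516]
q [-0.62  0.5   1.09  1.73 -0.48  1.21  0.17]
cover angle est 60.13470518321564 R 109.50811254494866 F cab 4.6 -11.4 -24.4
front [-0.2557 -0.2541 -0.2525 -0.249  -0.2455]
```

View pics/w12.png

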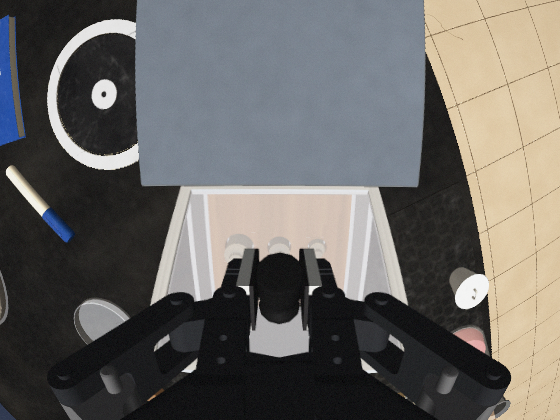

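The hold is steady: the knob at (280,285) is between the pads, the three weights are standing at row 245, and the crucible at (470,288) is untouched. I'll hand it in.

```bash
python3 -c "
from h import *
print(manip.sign_off())"
```

```text
the job is handed in; nothing more can be done
None
```

I pulled the weight drawer out to its stop by its handle. I then lifted the dust cover by its knob to about 60° and handed the job in at about 19.5 s with the gripper still holding it.

**Last checks**
- **Cover:** both the arm's position and the camera overlay put it at about 60°, and it stayed there through a 0.7 s hold. It never went past about 65°, well short of knocking against the cabinet.
- **Drawer:** the front panel is back where it was when I first had the drawer at its stop. The gripper keeps pulling it outward with about 5 N.
- **Weights:** all three are standing in their holes.
- **Other things:** the crucible was still standing in the last picture and I never went near it. I didn't check the tweezers separately after the first picture, but they show no change in the later ones.

**What didn't go cleanly**
- **Reaching for the handle:** the gripper touched something about 7 mm above the planned height. The upward force at the wrist reached about 50 N before I eased it off. I couldn't tell which part touched, so I can't rule out the gripper's body pressing with over 40 N.
- **Drawer creep:** while I opened the cover past about 50°, the drawer slid in by about 1.5–2 mm. I went slightly past 60° and came back while pulling outward, which returned it to the stop.
- **Grip on the knob:** the fingers moved about 4 mm up the knob during the lift, and at the end they were still pulling up with about 24 N. The grip stayed steady.

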